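# Tip the standing modules onto their bases and line them up on the fence

## Task

Two closed modules stand on their long edges on the grey board. Tip each one over by pushing it with the fingertips so that it lies flat on its black base with the metal cover up, then push it along the board until a long side sits flush against the aluminium fence at the far end. Only push: do not lift a module or let one fall onto its cover, and leave the other things on the bench where they are.

Things in the scene. Friction and masses are not known exactly. Their poses are not given: they have to be found in the camera images.
- module_a: closed electronics module, 89 x 61 x 18 mm, 0.16 kg, notched flat aluminium cover on a tapered black base (71 x 54 mm at the bottom). Origin: centre of the base's underside; x along the 89 mm length, y across the 61 mm width, z out of the cover (18 mm from the origin). Starts on a long edge, top 64 mm above the bench, leaning 11 deg towards its base side; tips base-down easily. One of two alike.
- module_b: closed electronics module, 89 x 61 x 18 mm, 0.16 kg, notched flat aluminium cover on a tapered black base (71 x 54 mm at the bottom). Origin: centre of the base's underside; x along the 89 mm length, y across the 61 mm width, z out of the cover (18 mm from the origin). Starts on a long edge, top 64 mm above the bench, leaning 11 deg towards its base side; tips base-down easily. Its cover faces roughly the opposite way from the other's.
- board: fixed grey board 330 (x) x 320 (y) x 4 mm on the bench; origin at the centre of its underside, z up, x towards the fence, y along it. The fence is a fixed aluminium bar across its far end, 310 mm long, 16 mm thick, top 29 mm above the bench. The thin wires hanging over the board give no resistance
- fence_face (a point): point on the board's top (z = 4 mm) at the middle of the foot of the fence's near face; the face is 140 mm from the board's origin, square to the board's x, and runs 155 mm to either side along the board's y
- spool: bystander: empty solder spool, 63 mm across, 70 mm high, standing beyond the fence; origin under its centre
- flux_bottle: bystander: small brown dropper bottle, 33 mm across, 102 mm high, standing beyond the fence; origin under its centre
- tape: bystander: black tape roll lying flat, 62 mm across, 19 mm high; origin under its centre
Mind the look-alikes: they are no part of the job. What is shaped like the module_b but purple is not meant.

How it is judged:
At the end, for the whole second after the job is handed in: Both modules lie cover up (within 0.08 rad) on the board, at rest, a long side against the fence within 4 mm and parallel to it within 0.06 rad (angle between each of module_a, module_b's own z axis and vertical below 0.08 rad and x of module_a in the frame of board between 0.1056 and 0.1136 m and y of module_a in the frame of board between -0.15 and 0.15 m and angle between the x axis of each of module_a, module_b and the y axis of board, either way round below 0.06 rad and height (world z) of each of module_a, module_b below 0.008 m and linear speed of each of module_a, module_b below 0.02 m/s and x of module_b in the frame of board between 0.1056 and 0.1136 m and y of module_b in the frame of board between -0.15 and 0.15 m); the robot touches nothing.
It fails at once if a module falls onto its cover (angle between any of module_a, module_b's own z axis and vertical above 2.2 rad).
It fails at once if a module is lifted off the board (height (world z) of any of module_a, module_b above 0.045 m or (height (world z) of module_a above 0.024 m and angle between module_a's own z axis and vertical below 0.5 rad) or (height (world z) of module_b above 0.024 m and angle between module_b's own z axis and vertical below 0.5 rad)).
It fails at once if a bystander is moved or tipped (distance of any of spool, flux_bottle, tape from where it was at the start of the episode above 0.02 m or angle between any of spool, flux_bottle, tape's own z axis and vertical above 0.3 rad).
It also fails if it takes over 58 s, if anything falls off the work surface, if the arm or the gripper's body presses on something with over 40 N, if the wrist force passes 120 N, or if a joint passes its speed limit or range.

## Robot

A 6-joint arm with a two-finger parallel gripper is mounted at the origin on a cart in front of the work surface, level with it; the furniture and walls round the work are solid. World frame = base frame: x ahead of the robot, y to its left, z up, the work surface at z = 0. Lengths are in m, angles in rad, forces in N, time in s.
With the tool pointing down it reaches from about 0.325 to 0.775 m from the base axis. Payload 9.3 kg.
Tool frame: the origin (TCP) lies at the very end of the fingers, on their centre line; the grasp point (between the pads) lies 19 mm behind it (r.tcp_to_grasp is the distance from the TCP to the grasp point, in m); z points along the fingers, y is the direction in which the jaws open and shut (so a half turn about z gives the same grasp; the last joint's range is limited). The gripper opens to 85 mm and grips with 20 to 120 N. Pads are 22 mm wide; open, the fingers measure 114 mm over their backs; the gripper's body (76 mm by 85 mm) begins 54 mm behind the grasp point. The pads swing forward as they close: fully open they stand 13 mm farther back than shut.
Start: joints at [-1.316, 0.259, 0.021, 1.334, 0, 1.418], TCP at [0.218, -0.505, 0.231] pointing down, gripper open.
Joint ranges: [-3.04, 3.04], [-0.91, 1.82], [-1.04, 1.36], [-1.92, 1.95], [-1.52, 1.45], [-3.14, 3.14]. Speed limits (rad/s): [2.22, 2.22, 2.79, 3.14, 3.14, 3.14].

## Interface

Orientations are given as a rotation vector (axis times angle).
In Python, from rig import r gives the robot as it stands. The module is installed in compiled form; this text tells all that it offers.
- The arm moves only by the tool drive_tool, never from a script. Its argument "plan" is a list of rows, each an object with "grip": the opening in per cent of the stroke, from 0 (shut) to 100 (fully open); "linear": the shift along the tool's x, y, z in units of 30 mm (1.0 is 30 mm), a list of three; "delta_rot": the turn, a rotation vector about the tool's x, y, z in units of 6 degrees (1.0 is 6 degrees), a list of three. A call has exactly 10 rows; each row is the pose to reach, as a shift and turn from the pose commanded when the call began, along the tool's axes at that moment; what a row does not reach only later rows make up. A row lasts 1/12 s, in which the tool goes at most 41.7 mm and 7.16 degrees, less where a joint would pass 70% of its speed; a pose out of reach is approached as far as the arm can. A call with a gripper value outside its range is refused whole. The fingers move at their own pace and stop on an object; the grip force is fixed at half the most. Time passes only in rows, so rows that repeat a pose let the fingers close, or fill a call up. It gives the time, the measured TCP pose, the force and the opening at its end, in the units of the state.
- r.read_state(): the state, without advancing time (a new reading comes with each control period).
- r.capture(name): name is "scene" or "top" or "wrist"; returns a dict with "image" (384x512x3 uint8, red, green, blue), "depth" (384x512 float32, m along the optical axis (not along the pixel's ray), 0 where there is no reading), "camera_matrix" (3x3 intrinsics, pixels), "view" (4x4, takes a point from world to camera coordinates). Camera axes: x right, y down, z forward; pixel columns grow to the right and rows downward; lengths in m; the calibration is good to about 2 mm. The wrist camera is an equidistant fisheye: a pixel r from the principal point sees the ray r / f radians off the axis. A picture is of the moment at which its call begins.
- r.job_done(): hands the job in, once; it reports no verdict.
Trained networks look in a picture, given as the dict that the camera call returned (one of the last four; its "shot" number tells which), for a name from the list of things; names that differ only in an ending like _2 or _b are one class to them, and where a whole thing is asked for, a point or a joint stands for the part that bears it (a point fixed in the world has none). Each returns a list of dicts, best first, with "confidence" (0 to 1); they miss things now and then, are a little off and sometimes report something else, mostly with a low value. They report only what shows in the picture. A call takes as long as a camera call. They do not tell look-alikes from the thing itself.
- r.look_for(picture, name): "bbox" ([centre column, centre row, width, height] in pixels, round what is visible of it).
- r.pinpoint(picture, name): "xy" ([column, row] in pixels: a listed point, or the origin of a listed thing).
The state is a dict: "time_s": time; "joint_positions": joint angles; "joint_vel": joint speeds; "tau": joint torques, N m; "ee_pos": TCP position; "orientation": TCP orientation; "ft_force": force on the tool from outside, world axes, zero at the start; "ft_torque": the same for the moment, N m; "width": finger opening in m.
Only numpy, scipy, OpenCV 4.12 (cv2) and the standard library are available. Lean on these libraries where they do the work, as an engineer would, in place of code of your own. Each camera call takes 0.05 s, during which the arm holds its last target. There are 200 camera calls.

## Working session

There is one attempt and no reset: what is moved stays moved. The work goes in short steps, Python scripts to look and compute and a tool call to move; the robot and the scene stay as the last step left them, time stands still between calls to the robot, and variables do not carry over. Pictures are saved under pics/ and viewed, about 8 in all and at most 12, crops included, and the job is handed in when it is done.

Besides the shell and the picture viewer there is one more tool, called after "Call:" as name(argument=value, ...) on one line, values as JSON. drive_tool: Moves the arm, as the interface text tells. Its arguments: {"type":"object","properties":{"plan":{"type":"array"}},"required":["plan"]}

```bash
mkdir -p pics
cat > h.py <<'E'
import numpy as np, cv2
from rig import r
from scipy.spatial.transform import Rotation as R
def save(c,n): cv2.imwrite(f'pics/{n}.png',cv2.cvtColor(c['image'],cv2.COLOR_RGB2BGR))
def cloud(c):
    d=c['depth'];K=c['camera_matrix'];V=c['view']
    v,u=np.indices(d.shape)
    P=np.stack([(u-K[0,2])/K[0,0]*d,(v-K[1,2])/K[1,1]*d,d],-1)
    W=(P-V[:3,3])@V[:3,:3]
    W[d<=0]=np.nan
    return W
def at(W,x,y,k=2):
    x,y=int(round(x)),int(round(y));return np.nanmedian(W[y-k:y+k+1,x-k:x+k+1].reshape(-1,3),0)
E
python3 - <<'E'
from h import *
ims=[]
for n in ['top','scene']:
    c=r.capture(n);W=cloud(c);ims.append(c['image'])
    for t in ['module_a','board','spool','flux_bottle','tape']:
        for o in r.look_for(c,t)[:4]:
            b=o['bbox'];print(n,t,round(o['confidence'],2),np.round(b),np.round(at(W,b[0],b[1]),3))
    for o in r.pinpoint(c,'fence_face')[:2]: print('ff',o['confidence'],o['xy'],np.round(at(W,*o['xy']),3))
    print(n,c['camera_matrix'].round(1).tolist(),c['view'].round(3).tolist())
    save(c,n+'0')
s=r.read_state();print(s['ee_pos'],R.from_rotvec(s['orientation']).as_matrix().round(2),s['time_s'])
E
```

```text
top module_a 0.82 [167. 281.  30.  20.] [0.403 0.321 0.056]
top module_a 0.62 [311. 211.  39.  19.] [ 0.565 -0.02   0.057]
top module_a 0.54 [230. 223.  32.  10.] [0.538 0.174 0.058]
top board 0.84 [271. 217. 132. 137.] [0.559 0.075 0.003]
top flux_bottle 0.8 [313. 128.  22.  21.] [ 0.773 -0.03   0.06 ]
top flux_bottle 0.24 [273. 218. 131. 138.] [0.556 0.07  0.003]
top tape 0.6 [220. 137.  27.  23.] [ 0.771  0.206 -0.002]
ff 0.8 [270.5, 162.1] [0.702 0.076 0.004]
top [[428.6, 0.0, 258.4], [0.0, 428.6, 194.0], [0.0, 0.0, 1.0]] [[-0.006, -1.0, 0.004, 0.11], [-0.984, 0.006, -0.179, 0.608], [0.179, -0.005, -0.984, 0.983], [0.0, 0.0, 0.0, 1.0]]
scene module_a 0.84 [267. 222.  28.  32.] [0.531 0.195 0.058]
scene module_a 0.66 [269. 311.  48.  30.] [0.396 0.338 0.036]
scene module_a 0.63 [318. 170.  28.  31.] [ 0.56  -0.022  0.031]
scene spool 0.61 [222. 154.  28.  35.] [0.763 0.108 0.045]
scene flux_bottle 0.57 [256. 125.  12.  33.] [ 0.771 -0.025  0.052]
scene tape 0.82 [192. 184.  30.  22.] [ 0.779  0.201 -0.   ]
ff 0.86 [249.8, 166.9] [0.704 0.069 0.012]
scene [[460.9, 0.0, 260.8], [0.0, 460.9, 189.0], [0.0, 0.0, 1.0]] [[-0.733, -0.68, -0.013, 0.536], [-0.505, 0.557, -0.659, 0.268], [0.456, -0.477, -0.752, 0.888], [0.0, 0.0, 0.0, 1.0]]
[ 0.21812439 -0.50490537  0.23130492] [[ 0.92  0.4   0.  ]
 [ 0.4  -0.92 -0.  ]
 [ 0.    0.   -1.  ]] 0.7
```

View pics/top0.png

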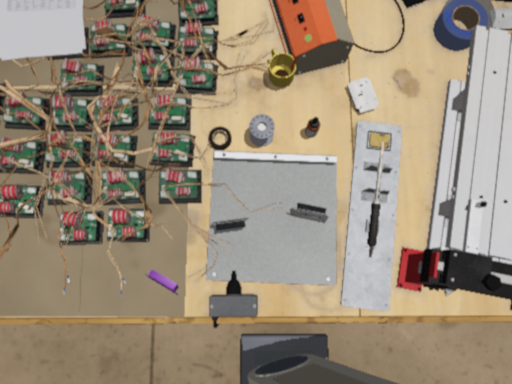

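View pics/scene0.png

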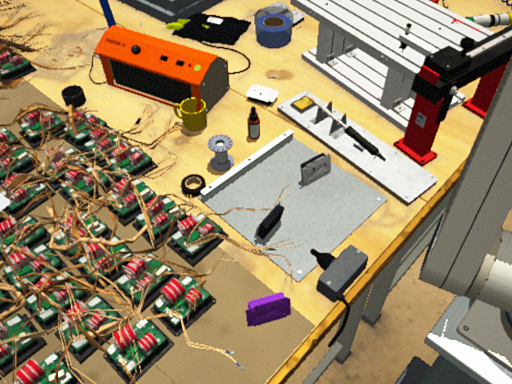

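Board with fence at x≈0.70; modules at about (0.54,0.18), showing black to the scene camera, and (0.565,-0.02), showing grey. The purple one at (0.40,0.32) is a look-alike. Next: their exact poses.

Run:
```python
from h import *
out=[]
for n,box in [('scene',(185,120,400,290)),('top',(195,140,345,295))]:
    c=r.capture(n);W=cloud(c)
    print(n,'cam',(-c['view'][:3,:3].T@c['view'][:3,3]).round(3))
    x,y,z=W[...,0],W[...,1],W[...,2]
    for nm,(cx,cy) in {'L':(0.535,0.18),'R':(0.565,-0.02)}.items():
        m=(abs(x-cx)<.07)&(abs(y-cy)<.07)&(z>0.012)&(z<.075)
        P=W[m];col=c['image'][m].astype(float)
        for lo,hi in [(.012,.03),(.03,.045),(.045,.056),(.056,.075)]:
            k=(P[:,2]>lo)&(P[:,2]<hi);Q=P[k]
            if len(Q)<6: continue
            e,v=np.linalg.eigh(np.cov(Q[:,:2].T));d=v[:,1];
            t=(Q[:,:2]-Q[:,:2].mean(0))@d
            print(nm,lo,len(Q),Q[:,:2].mean(0).round(3),'dir',np.degrees(np.arctan2(d[1],d[0])).round(1),'ext',t.min().round(3),t.max().round(3),'thick',np.sqrt(e[0]).round(4),'col',col[k].mean(0).round())
        print(nm,'zmax',np.percentile(P[:,2],98).round(3))
    # fence line
    m=(z>.018)&(z<.034)&(x>.68)&(x<.74)&(y>-.09)&(y<.24);Q=W[m]
    p=np.polyfit(Q[:,1],Q[:,0],1);print('fence top',len(Q),p.round(4),Q[:,0].min().round(3),Q[:,0].max().round(3),Q[:,1].min().round(3),Q[:,1].max().round(3),np.median(Q[:,2]).round(3))
    a,b,e_,f=box;im=c['image'][b:f,a:e_];im=cv2.resize(im,None,fx=400/im.shape[1],fy=400/im.shape[1],interpolation=cv2.INTER_CUBIC);out.append(im)
h=max(i.shape[0] for i in out)
im=np.hstack([cv2.copyMakeBorder(i,0,h-i.shape[0],0,0,cv2.BORDER_CONSTANT) for i in out])
cv2.imwrite('pics/crop1.png',im[...,::-1])
```

```text
scene cam [0.124 0.638 0.851]
L 0.012 139 [0.527 0.213] dir 105.3 ext -0.072 0.039 thick 0.0095 col [97. 80. 56.]
L 0.03 73 [0.533 0.191] dir 88.0 ext -0.059 0.031 thick 0.0056 col [23. 24. 24.]
L 0.045 74 [0.531 0.188] dir 91.0 ext -0.052 0.032 thick 0.0058 col [26. 27. 27.]
L 0.056 226 [0.535 0.178] dir 97.3 ext -0.042 0.041 thick 0.0054 col [48. 49. 49.]
L zmax 0.063
R 0.012 177 [ 0.559 -0.014] dir 76.4 ext -0.046 0.043 thick 0.0033 col [99. 99. 96.]
R 0.03 146 [ 0.562 -0.015] dir 77.1 ext -0.046 0.044 thick 0.0029 col [90. 91. 87.]
R 0.045 133 [ 0.567 -0.015] dir 78.3 ext -0.045 0.041 thick 0.0061 col [96. 96. 92.]
R 0.056 162 [ 0.572 -0.016] dir 76.5 ext -0.046 0.039 thick 0.0061 col [88. 88. 86.]
R zmax 0.063
fence top 832 [0.049  0.7055] 0.695 0.739 -0.088 0.221 0.028
top cam [0.423 0.111 1.075]
L 0.012 77 [0.526 0.223] dir 113.4 ext -0.096 0.028 thick 0.0088 col [166. 148. 124.]
L 0.03 16 [0.548 0.177] dir 95.8 ext -0.038 0.04 thick 0.0014 col [117. 117. 116.]
L 0.045 76 [0.536 0.171] dir 99.1 ext -0.041 0.039 thick 0.0067 col [72. 72. 73.]
L 0.056 174 [0.536 0.174] dir 96.0 ext -0.036 0.043 thick 0.0052 col [59. 60. 61.]
L zmax 0.063
R 0.012 89 [ 0.557 -0.017] dir 77.8 ext -0.042 0.045 thick 0.0012 col [88. 87. 87.]
R 0.03 81 [ 0.561 -0.019] dir 77.8 ext -0.044 0.045 thick 0.0016 col [88. 87. 87.]
R 0.045 114 [ 0.57  -0.017] dir 78.2 ext -0.046 0.041 thick 0.0075 col [91. 91. 91.]
R 0.056 177 [ 0.571 -0.02 ] dir 77.2 ext -0.042 0.043 thick 0.0054 col [75. 75. 76.]
R zmax 0.063
fence top 855 [0.0503 0.7066] 0.695 0.74 -0.09 0.218 0.028
```

View pics/crop1.png

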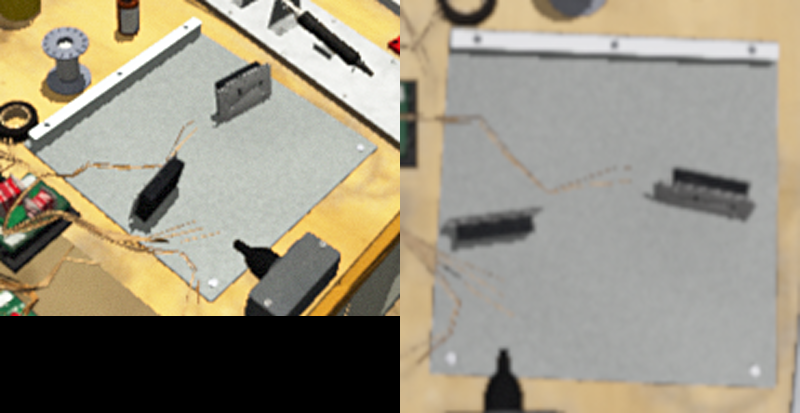

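The left module (dir ≈97°, cover facing the fence) has to tip towards the robot. The right one (dir ≈77.5°, cover facing the robot) tips towards the fence. Before moving I'm checking obstacle heights along the way in from the start pose.

Run:
```python
from h import *
H={}
for n in ['scene','top']:
    W=cloud(r.capture(n)).reshape(-1,3);W=W[~np.isnan(W[:,0])]
    for p in W:
        k=(int(p[0]//.06),int(p[1]//.06));H[k]=max(H.get(k,-9),p[2])
print('rows x, cols y from -0.6');print('      ',[round(j*.06,2) for j in range(-10,5)])
for i in range(2,14): print(round(i*.06,2),[round(float(H.get((i,j),np.nan)),2) for j in range(-10,5)])
s=r.read_state();M=R.from_rotvec(s['orientation']).as_matrix()
def go(p,yaw):
    d=M.T@(np.array(p)-s['ee_pos']);T=R.from_euler('z',yaw,degrees=True).as_matrix()@np.diag([1,-1,-1])
    print((d/.03).round(2),(np.degrees(R.from_matrix(M.T@T).as_rotvec())/6).round(2))
go((.528,-.010,.231),-12.5);go((.40,-.15,.30),-12.5)
```

```text
rows x, cols y from -0.6
       [-0.6, -0.54, -0.48, -0.42, -0.36, -0.3, -0.24, -0.18, -0.12, -0.06, 0.0, 0.06, 0.12, 0.18, 0.24]
0.12 [-0.84, -0.84, -0.84, -0.83, -0.84, -0.84, -0.84, -0.74, -0.74, 0.19, 0.37, 0.36, 0.16, -0.75, -0.83]
0.18 [-0.84, -0.84, -0.84, -0.84, -0.84, -0.83, -0.83, -0.84, -0.84, -0.84, 0.49, 0.4, 0.19, -0.84, -0.84]
0.24 [nan, -0.84, -0.84, -0.84, -0.84, -0.84, -0.84, -0.84, 0.45, 0.48, 0.49, nan, nan, 0.01, nan]
0.3 [-0.84, 0.22, 0.25, 0.0, 0.01, 0.0, 0.02, 0.02, 0.02, 0.01, 0.01, 0.05, 0.05, 0.05, 0.01]
0.36 [0.25, 0.26, 0.26, 0.26, 0.32, 0.33, 0.28, 0.02, 0.02, 0.01, 0.01, 0.05, 0.05, 0.05, 0.06]
0.42 [0.21, 0.21, 0.25, 0.25, 0.28, 0.28, 0.28, 0.04, 0.02, 0.01, 0.01, 0.01, 0.03, 0.01, 0.01]
0.48 [0.21, 0.22, 0.21, 0.21, 0.3, 0.28, 0.05, 0.05, 0.02, 0.01, 0.01, 0.01, 0.06, 0.07, 0.05]
0.54 [0.21, 0.21, 0.21, 0.21, 0.3, 0.3, 0.05, 0.06, 0.05, 0.07, 0.06, 0.01, 0.07, 0.06, 0.08]
0.6 [0.21, 0.21, 0.21, 0.21, 0.21, 0.2, 0.07, 0.07, 0.01, 0.01, 0.01, 0.01, 0.01, 0.04, 0.07]
0.66 [0.21, 0.21, 0.21, 0.21, 0.21, 0.02, 0.08, 0.07, 0.03, 0.03, 0.03, 0.03, 0.03, 0.03, 0.08]
0.72 [0.21, 0.21, 0.21, 0.21, 0.21, 0.02, 0.07, 0.04, 0.0, 0.1, 0.01, 0.08, 0.07, 0.03, 0.07]
0.78 [0.03, 0.21, 0.21, 0.21, 0.21, 0.02, 0.02, 0.02, 0.0, 0.1, 0.01, 0.07, 0.07, 0.02, 0.07]
[ 1.602e+01 -1.105e+01  1.000e-02] [ 0.   -0.    5.98]
[10.26 -8.46 -2.29] [ 0.   -0.    5.98]
```

Call:
drive_tool(plan=[{"grip":40,"linear":[0,0,-1.3],"delta_rot":[0,0,0]},{"grip":40,"linear":[0,0,-2.6],"delta_rot":[0,0,0]},{"grip":40,"linear":[0,0,-3.9],"delta_rot":[0,0,0]},{"grip":40,"linear":[0,0,-5.2],"delta_rot":[0,0,0]},{"grip":40,"linear":[0.8,-0.9,-5.7],"delta_rot":[0,0,1]},{"grip":40,"linear":[1.6,-1.9,-5.7],"delta_rot":[0,0,2]},{"grip":40,"linear":[2.5,-2.9,-5.7],"delta_rot":[0,0,3]},{"grip":40,"linear":[3.3,-3.9,-5.7],"delta_rot":[0,0,4]},{"grip":40,"linear":[4.2,-4.9,-5.7],"delta_rot":[0,0,5]},{"grip":40,"linear":[5.0,-5.9,-5.7],"delta_rot":[0,0,6]}])

```text
time_s: 1.73
ee_pos: [0.2857, -0.281, 0.4023]
orientation: [3.121, -0.355, 0.001]
ft_force: [0.8, -1.0, -0.1]
width: 0.0342
```

```bash
cat >> h.py <<'E'
def go(*ts):
    s=r.read_state();M=R.from_rotvec(s['orientation']).as_matrix()
    print('t',s['time_s'],'pos',np.round(s['ee_pos'],4),'yaw',np.degrees(np.arctan2(M[1,0],M[0,0])).round(1),'F',np.round(s['ft_force'],1),'w',s['width'])
    for p,yaw in ts:
        d=M.T@(np.array(p)-s['ee_pos']);T=R.from_euler('z',yaw,degrees=True).as_matrix()@np.diag([1,-1,-1])
        print((d/.03).round(2),(np.degrees(R.from_matrix(M.T@T).as_rotvec())/6).round(2))
E
python3 -c "
from h import *
go(((.40,-.10,.30),-12.5),((.528,-.01,.2),-12.5),((.528,-.01,.045),-12.5))"
```

```text
t 1.7333 pos [ 0.2857 -0.281   0.4023] yaw -13.0 F [ 0.8 -1.  -0.1] w 0.03416717797754589
[ 2.36 -6.74  3.41] [ 0.   -0.   -0.08]
[  5.84 -10.62   6.75] [ 0.   -0.   -0.08]
[  5.84 -10.62  11.91] [ 0.   -0.   -0.08]
```

Call:
drive_tool(plan=[{"grip":40,"linear":[0.5,-1.2,0],"delta_rot":[0,0,0]},{"grip":40,"linear":[1.0,-2.4,0],"delta_rot":[0,0,0]},{"grip":40,"linear":[1.5,-3.6,0],"delta_rot":[0,0,0]},{"grip":40,"linear":[2.0,-4.8,0.2],"delta_rot":[0,0,0]},{"grip":40,"linear":[2.5,-6.0,0.6],"delta_rot":[0,0,0]},{"grip":40,"linear":[3.1,-7.1,1.1],"delta_rot":[0,0,0]},{"grip":40,"linear":[3.7,-8.1,1.8],"delta_rot":[0,0,0]},{"grip":40,"linear":[4.4,-9.0,2.5],"delta_rot":[0,0,0]},{"grip":40,"linear":[5.1,-9.8,3.3],"delta_rot":[0,0,0]},{"grip":40,"linear":[5.8,-10.6,4.1],"delta_rot":[0,0,0]}])

```text
time_s: 2.57
ee_pos: [0.5239, -0.0185, 0.2786]
orientation: [-3.117, 0.313, -0.003]
ft_force: [0.6, -0.1, -0.0]
width: 0.0342
```

Call:
drive_tool(plan=[{"grip":40,"linear":[0,0,1.1],"delta_rot":[0,0,0]},{"grip":40,"linear":[0,0,2.2],"delta_rot":[0,0,0]},{"grip":40,"linear":[0,0,3.3],"delta_rot":[0,0,0]},{"grip":40,"linear":[0,0,4.4],"delta_rot":[0,0,0]},{"grip":40,"linear":[0,0,5.5],"delta_rot":[0,0,0]},{"grip":40,"linear":[0,0,6.4],"delta_rot":[0,0,0]},{"grip":40,"linear":[0,0,7.1],"delta_rot":[0,0,0]},{"grip":40,"linear":[0,0,7.6],"delta_rot":[0,0,0]},{"grip":40,"linear":[0,0,7.8],"delta_rot":[0,0,0]},{"grip":40,"linear":[0,0,7.8],"delta_rot":[0,0,0]}])

```text
time_s: 3.4
ee_pos: [0.5223, -0.02, 0.0442]
orientation: [-3.116, 0.318, 0.002]
ft_force: [0.1, 0.6, 0.3]
width: 0.0344
```

```bash
python3 -c "
from h import *
go(((.5635,-.018,.045),-12.5))
c=r.capture('wrist');save(c,'w1')"
```

```text
t 3.4 pos [ 0.5223 -0.02    0.0442] yaw -11.7 F [0.1 0.6 0.3] w 0.03444119211413919
[ 1.33 -0.34 -0.03] [-0.09  0.02  0.14]
```

View pics/w1.png

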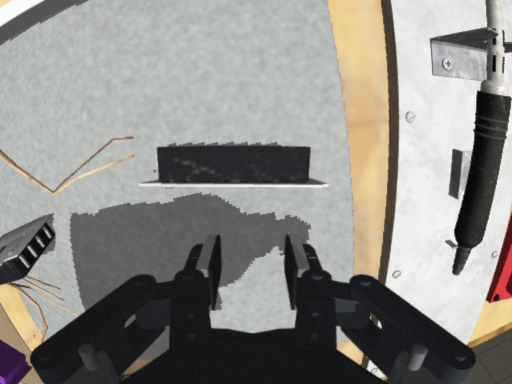

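Both fingertips (cols 213–292) face the module's cover squarely (edge cols 140–328), about 8 mm off centre. I'll correct that and push.

Call:
drive_tool(plan=[{"grip":40,"linear":[0.3,-0.3,0],"delta_rot":[0,0,0]},{"grip":40,"linear":[0.7,-0.3,0],"delta_rot":[0,0,0]},{"grip":40,"linear":[0.9,-0.3,0],"delta_rot":[0,0,0]},{"grip":40,"linear":[1.1,-0.3,0],"delta_rot":[0,0,0]},{"grip":40,"linear":[1.25,-0.3,0],"delta_rot":[0,0,0]},{"grip":40,"linear":[1.4,-0.3,0],"delta_rot":[0,0,0]},{"grip":40,"linear":[1.55,-0.3,0],"delta_rot":[0,0,0]},{"grip":40,"linear":[1.7,-0.3,0],"delta_rot":[0,0,0]},{"grip":40,"linear":[1.85,-0.3,0],"delta_rot":[0,0,0]},{"grip":40,"linear":[2.0,-0.3,0],"delta_rot":[0,0,0]}])

```text
time_s: 4.28
ee_pos: [0.5831, -0.0276, 0.0454]
orientation: [-3.114, 0.308, -0.002]
ft_force: [-0.4, 0.3, 0.9]
width: 0.034
```

```bash
python3 -c "
from h import *
go(((.50,-.01,.045),-2.85))
c=r.capture('wrist');save(c,'w2')
c=r.capture('top');W=cloud(c);x,y,z=W[...,0],W[...,1],W[...,2]
m=(x>.52)&(x<.68)&(y>-.075)&(y<.05)&(z>.012)
print(np.histogram(z[m],[.012,.018,.024,.03,.04,.05,.06,.08,.12]))"
```

```text
t 4.2833 pos [ 0.5831 -0.0276  0.0454] yaw -11.3 F [-0.4  0.3  0.9] w 0.034020478760045436
[-2.83 -0.03  0.01] [-0.12 -0.01 -1.41]
(array([  9, 117,  10,   0,   0,   4,   6,  58]), array([0.012, 0.018, 0.024, 0.03 , 0.04 , 0.05 , 0.06 , 0.08 , 0.12 ]))
```

View pics/w2.png

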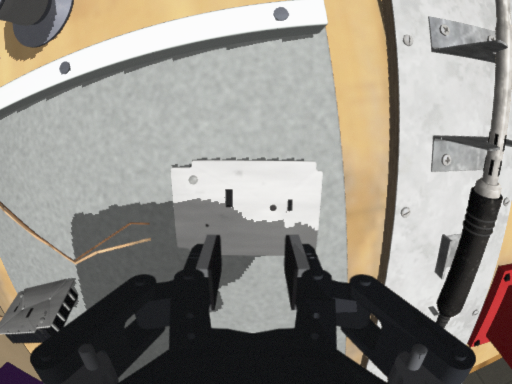

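Module flat, cover up (image cols 172–322, rows 160–255), right in front of the fingers. Retreat, drop behind it and turn square to the fence.

Call:
drive_tool(plan=[{"grip":40,"linear":[-0.7,0,0],"delta_rot":[0,0,0]},{"grip":40,"linear":[-1.4,0,0],"delta_rot":[0,0,0]},{"grip":40,"linear":[-1.5,0,0],"delta_rot":[0,0,-0.7]},{"grip":40,"linear":[-1.5,0,0],"delta_rot":[0,0,-1.4]},{"grip":40,"linear":[-1.5,0,0.3],"delta_rot":[0,0,-1.4]},{"grip":40,"linear":[-1.5,0,0.6],"delta_rot":[0,0,-1.4]},{"grip":40,"linear":[-1.5,0,0.9],"delta_rot":[0,0,-1.4]},{"grip":40,"linear":[-1.5,0,1.1],"delta_rot":[0,0,-1.4]},{"grip":40,"linear":[-1.5,0,1.1],"delta_rot":[0,0,-1.4]},{"grip":40,"linear":[-1.5,0,1.1],"delta_rot":[0,0,-1.4]}])

```text
time_s: 5.22
ee_pos: [0.5383, -0.0183, 0.0116]
orientation: [-3.128, 0.08, -0.001]
ft_force: [-0.4, -1.1, 0.2]
width: 0.0345
```

```bash
cat >> h.py <<'E'
def flat(c,x0,x1,y0,y1):
    W=cloud(c);m=(W[...,0]>x0)&(W[...,0]<x1)&(W[...,1]>y0)&(W[...,1]<y1)&(W[...,2]>.0165)&(W[...,2]<.027)
    m=cv2.morphologyEx(m.astype(np.uint8),cv2.MORPH_OPEN,np.ones((3,3)))>0
    b=cv2.minAreaRect(W[m][:,:2].astype(np.float32)*1000);print('flat',m.sum(),np.round(b,1) if 0 else b,np.round(cv2.boxPoints(b)).tolist())
E
python3 -c "
from h import *
go(((.6246,-.03,.011),-2.85))
flat(r.capture('top'),.56,.685,-.085,.05)"
```

```text
t 5.2167 pos [ 0.5383 -0.0183  0.0116] yaw -2.9 F [-0.4 -1.1  0.2] w 0.03445125335300163
[2.89 0.24 0.02] [-0.12 -0.   -0.01]
flat 270 ((604.4834594726562, 1.80810546875), (32.26771545410156, 59.64917755126953), 77.94994354248047) [[572.0, -8.0], [630.0, -20.0], [637.0, 11.0], [579.0, 24.0]]
```

Call:
drive_tool(plan=[{"grip":40,"linear":[0.3,0.2,0],"delta_rot":[0,0,0]},{"grip":40,"linear":[0.6,0.2,0],"delta_rot":[0,0,0]},{"grip":40,"linear":[0.85,0.2,0],"delta_rot":[0,0,0]},{"grip":40,"linear":[1.1,0.2,0],"delta_rot":[0,0,0]},{"grip":40,"linear":[1.35,0.2,0],"delta_rot":[0,0,0]},{"grip":40,"linear":[1.6,0.2,0],"delta_rot":[0,0,0]},{"grip":40,"linear":[1.85,0.2,0],"delta_rot":[0,0,0]},{"grip":40,"linear":[2.1,0.2,0],"delta_rot":[0,0,0]},{"grip":40,"linear":[2.35,0.2,0],"delta_rot":[0,0,0]},{"grip":40,"linear":[2.6,0.2,0],"delta_rot":[0,0,0]}])

```text
time_s: 6.1
ee_pos: [0.617, -0.0282, 0.0125]
orientation: [-3.128, 0.078, -0.003]
ft_force: [-3.9, -0.4, 2.8]
width: 0.0344
```

```bash
python3 -c "
from h import *
go(((.6246,-.03,.011),-2.85))
c=r.capture('wrist');save(c,'w3')"
```

```text
t 6.1 pos [ 0.617  -0.0282  0.0125] yaw -2.9 F [-3.9 -0.4  2.8] w 0.03443969196902708
[0.26 0.05 0.05] [-0.12 -0.02 -0.  ]
```

View pics/w3.png

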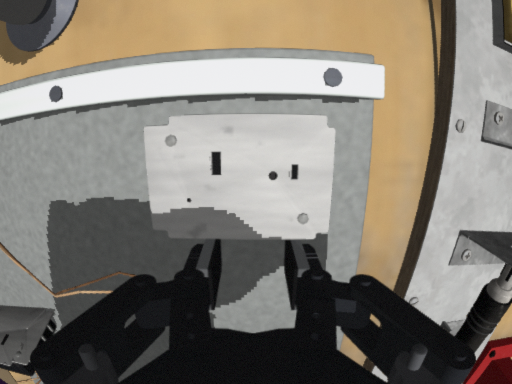

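Aligned with the fence, gap of about 8 mm (rows 97–113). Closing it slowly.

Call:
drive_tool(plan=[{"grip":40,"linear":[0.08,0,0],"delta_rot":[0,0,0]},{"grip":40,"linear":[0.15,0,0],"delta_rot":[0,0,0]},{"grip":40,"linear":[0.2,0,0],"delta_rot":[0,0,0]},{"grip":40,"linear":[0.25,0,0],"delta_rot":[0,0,0]},{"grip":40,"linear":[0.29,0,0],"delta_rot":[0,0,0]},{"grip":40,"linear":[0.32,0,0],"delta_rot":[0,0,0]},{"grip":40,"linear":[0.34,0,0],"delta_rot":[0,0,0]},{"grip":40,"linear":[0.36,0,0],"delta_rot":[0,0,0]},{"grip":40,"linear":[0.38,0,0],"delta_rot":[0,0,0]},{"grip":40,"linear":[0.38,0,0],"delta_rot":[0,0,0]}])

```text
time_s: 6.98
ee_pos: [0.6259, -0.0288, 0.0123]
orientation: [-3.129, 0.079, 0.002]
ft_force: [-10.1, -0.8, 5.8]
width: 0.0343
```

Call:
drive_tool(plan=[{"grip":40,"linear":[0.02,0,0],"delta_rot":[0,0,0]},{"grip":40,"linear":[0.04,0,0],"delta_rot":[0,0,0]},{"grip":40,"linear":[0.06,0,0],"delta_rot":[0,0,0]},{"grip":40,"linear":[0.08,0,0],"delta_rot":[0,0,0]},{"grip":40,"linear":[0.1,0,0],"delta_rot":[0,0,0]},{"grip":40,"linear":[0.0,0,0],"delta_rot":[0,0,0]},{"grip":40,"linear":[-0.3,0,0],"delta_rot":[0,0,0]},{"grip":40,"linear":[-1.0,0,0],"delta_rot":[0,0,0]},{"grip":40,"linear":[-1.0,0,-1],"delta_rot":[0,0,0]},{"grip":40,"linear":[-1.0,0,-2.2],"delta_rot":[0,0,0]}])

```text
time_s: 7.82
ee_pos: [0.5946, -0.0276, 0.0766]
orientation: [-3.127, 0.079, 0.006]
ft_force: [0.9, 0.3, 1.0]
width: 0.0342
```

```bash
python3 -c "
from h import *
n=np.array([np.cos(np.radians(7)),np.sin(np.radians(7))])
p=np.array([.545,.176])+.045*n
print(p)
go(((*p,.16),7),((*p,.045),7))
c=r.capture('scene');W=cloud(c)
flat(c,.60,.695,-.1,.05)
x,y,z=W[...,0],W[...,1],W[...,2]
for n,WW in [('s',W),('t',cloud(r.capture('top')))]:
  x,y,z=WW[...,0],WW[...,1],WW[...,2]
  m=(abs(x-.54)<.05)&(abs(y-.175)<.055)&(z>.055)&(z<.07);b=cv2.minAreaRect(WW[m][:,:2].astype(np.float32)*1000);print(b)"
```

```text
[0.58966458 0.18148412]
t 7.8167 pos [ 0.5946 -0.0276  0.0766] yaw -2.9 F [0.9 0.3 1. ] w 0.03422031387797899
[-0.52 -6.99 -2.69] [-0.13  0.03 -1.65]
[-0.51 -6.94  1.15] [-0.13  0.03 -1.65]
flat 495 ((666.1609497070312, -22.746368408203125), (56.905818939208984, 92.41739654541016), 0.20274148881435394) [[638.0, 23.0], [638.0, -69.0], [695.0, -69.0], [694.0, 24.0]]
((534.3505249023438, 177.49607849121094), (19.462013244628906, 83.10161590576172), 6.242587089538574)
((534.9884033203125, 177.19097900390625), (17.81695556640625, 79.2591323852539), 6.3631815910339355)
```

Call:
drive_tool(plan=[{"grip":40,"linear":[-0.1,-1.0,-0.5],"delta_rot":[0,0,-0.3]},{"grip":40,"linear":[-0.2,-2.2,-0.5],"delta_rot":[0,0,-0.6]},{"grip":40,"linear":[-0.2,-3.4,-0.5],"delta_rot":[0,0,-0.9]},{"grip":40,"linear":[-0.3,-4.6,-0.5],"delta_rot":[0,0,-1.2]},{"grip":40,"linear":[-0.4,-5.7,-0.3],"delta_rot":[0,0,-1.5]},{"grip":40,"linear":[-0.5,-6.5,0],"delta_rot":[0,0,-1.55]},{"grip":40,"linear":[-0.5,-6.9,0.4],"delta_rot":[0,0,-1.55]},{"grip":40,"linear":[-0.5,-6.9,0.8],"delta_rot":[0,0,-1.55]},{"grip":40,"linear":[-0.5,-6.9,1.1],"delta_rot":[0,0,-1.55]},{"grip":40,"linear":[-0.5,-6.9,1.1],"delta_rot":[0,0,-1.55]}])

```text
time_s: 8.75
ee_pos: [0.5936, 0.1678, 0.0456]
orientation: [-3.115, -0.204, 0.001]
ft_force: [0.3, 0.1, 0.2]
width: 0.0339
```

```bash
python3 -c "
from h import *
go(((.5445,.178,.045),6.3))
c=r.capture('wrist');save(c,'w4')
flat(r.capture('top'),.615,.705,-.1,.05)"
```

```text
t 8.75 pos [0.5936 0.1678 0.0456] yaw 7.5 F [0.3 0.1 0.2] w 0.033863934784197816
[-1.58 -0.55  0.03] [-0.19 -0.    0.2 ]
flat 809 ((668.762939453125, -24.374988555908203), (86.75918579101562, 62.40754699707031), 87.9132308959961) [[636.0, -67.0], [698.0, -69.0], [702.0, 18.0], [639.0, 20.0]]
```

View pics/w4.png

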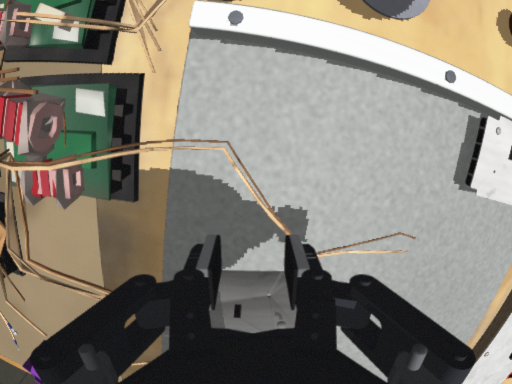

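Right module reads (0.669, −0.024), dir 87.9° — against the fence. The fingers are now on the cover side of the left module and need ~14 mm towards +y. Correct, then pull it over.

Call:
drive_tool(plan=[{"grip":40,"linear":[0,-0.45,0],"delta_rot":[0,0,0.2]},{"grip":40,"linear":[-0.5,-0.5,0],"delta_rot":[0,0,0.2]},{"grip":40,"linear":[-1.0,-0.5,0],"delta_rot":[0,0,0.2]},{"grip":40,"linear":[-1.2,-0.5,0],"delta_rot":[0,0,0.2]},{"grip":40,"linear":[-1.35,-0.5,0],"delta_rot":[0,0,0.2]},{"grip":40,"linear":[-1.5,-0.5,0],"delta_rot":[0,0,0.2]},{"grip":40,"linear":[-1.65,-0.5,0],"delta_rot":[0,0,0.2]},{"grip":40,"linear":[-1.8,-0.5,0],"delta_rot":[0,0,0.2]},{"grip":40,"linear":[-1.95,-0.5,0],"delta_rot":[0,0,0.2]},{"grip":40,"linear":[-2.1,-0.5,0],"delta_rot":[0,0,0.2]}])

```text
time_s: 9.68
ee_pos: [0.5315, 0.1624, 0.0479]
orientation: [-3.104, -0.202, -0.002]
ft_force: [0.0, 0.4, -0.2]
width: 0.0344
```

```bash
python3 -c "
from h import *
go()
c=r.capture('top');flat(c,.44,.60,.09,.24)
c=r.capture('scene');flat(c,.44,.60,.09,.24);save(c,'s5')
im=c['image'][130:310,150:390];cv2.imwrite('pics/s5.png',cv2.resize(im,None,fx=3,fy=3)[...,::-1])"
```

```text
t 9.6833 pos [0.5315 0.1624 0.0479] yaw 7.5 F [ 0.   0.4 -0.2] w 0.03441634688443464
flat 0 ((0.0, 0.0), (0.0, 0.0), 0.0) [[0.0, 0.0], [0.0, 0.0], [0.0, 0.0], [0.0, 0.0]]
flat 847 ((508.14111328125, 171.8665771484375), (62.72525405883789, 90.83440399169922), 5.6682891845703125) [[472.0, 214.0], [481.0, 124.0], [544.0, 130.0], [535.0, 220.0]]
```

View pics/s5.png

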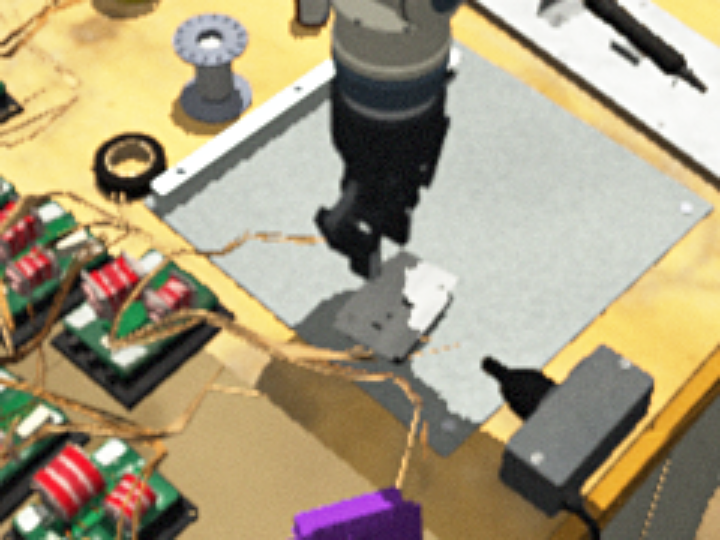

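Flat with cover up at (0.508, 0.172). Next, over it to the robot side; also checking the plug near the board's front edge.

```bash
python3 -c "
from h import *
go(((.5315,.1624,.085),7.5),((.449,.175,.085),-2.85),((.449,.175,.012),-2.85))
for n in ['top','scene']:
  W=cloud(r.capture(n));x,y,z=W[...,0],W[...,1],W[...,2]
  m=(x>.38)&(x<.465)&(y>.12)&(y<.23)&(z>.01)&(z<.06)
  for a in np.arange(.38,.465,.01):
    k=m&(x>=a)&(x<a+.01)
    if k.any(): print(n,a.round(2),k.sum(),np.percentile(y[k],[0,50,100]).round(3),z[k].max().round(3))"
```

```text
t 9.7833 pos [0.5311 0.1624 0.048 ] yaw 7.5 F [-0.2 -0.1 -1.1] w 0.03415870439869465
[ 0.02 -0.03 -1.23] [-0.29 -0.03 -0.  ]
[-2.65 -0.81 -1.22] [-0.29  0.    1.72]
[-2.66 -0.73  1.21] [-0.29  0.    1.72]
scene 0.38 80 [0.155 0.176 0.187] 0.042
scene 0.39 64 [0.156 0.177 0.186] 0.041
scene 0.4 35 [0.163 0.175 0.182] 0.036
scene 0.41 26 [0.164 0.172 0.176] 0.03
scene 0.42 24 [0.163 0.17  0.174] 0.029
```

Call:
drive_tool(plan=[{"grip":40,"linear":[0,0,-0.8],"delta_rot":[0,0,0]},{"grip":40,"linear":[0,0,-1.3],"delta_rot":[0,0,0]},{"grip":40,"linear":[-0.9,-0.3,-1.3],"delta_rot":[-0.2,0,0.6]},{"grip":40,"linear":[-1.8,-0.6,-1.3],"delta_rot":[-0.2,0,1.2]},{"grip":40,"linear":[-2.65,-0.8,-1.3],"delta_rot":[-0.2,0,1.7]},{"grip":40,"linear":[-2.65,-0.75,-0.9],"delta_rot":[-0.2,0,1.7]},{"grip":40,"linear":[-2.65,-0.75,-0.2],"delta_rot":[-0.2,0,1.7]},{"grip":40,"linear":[-2.65,-0.75,0.5],"delta_rot":[-0.2,0,1.7]},{"grip":40,"linear":[-2.65,-0.75,1.0],"delta_rot":[-0.2,0,1.7]},{"grip":40,"linear":[-2.65,-0.75,1.2],"delta_rot":[-0.2,0,1.7]}])

```text
time_s: 10.72
ee_pos: [0.4504, 0.0962, 0.0221]
orientation: [-3.101, -0.004, 0.002]
ft_force: [-0.2, 0.4, -0.8]
width: 0.0344
```

```bash
python3 -c "
from h import *
y=.168;go(((.6985+.05*y-.072,y,.012),-2.85))
c=r.capture('scene');flat(c,.44,.60,.09,.24)"
```

```text
t 10.7167 pos [0.4504 0.0962 0.0221] yaw 0.1 F [-0.2  0.4 -0.8] w 0.03435240689112266
[ 6.16 -2.36  0.42] [-0.39  0.02  0.5 ]
flat 857 ((508.55615234375, 171.37893676757812), (61.85218048095703, 90.82858276367188), 6.860116481781006) [[472.0, 213.0], [483.0, 123.0], [545.0, 130.0], [534.0, 220.0]]
```

The tool stopped ~8 cm short in y, so I'll check for a joint at its limit.

```bash
python3 -c "
from h import *
s=r.read_state();print(np.round(s['joint_positions'],3),np.round(s['joint_vel'],3),np.round(s['tau'],1))
print(R.from_rotvec(s['orientation']).as_matrix().round(3))"
```

```text
[ 2.000e-03  2.770e-01 -5.500e-01  7.480e-01  4.100e-02  3.141e+00] [ 0.004 -0.017  0.032  0.076  0.001 -0.002] [  0.  -54.1  29.5   0.3   0.1   0. ]
[[ 1.     0.003 -0.004]
 [ 0.003 -0.999  0.041]
 [-0.004 -0.041 -0.999]]
```

Joint 6 sits at its limit (3.14). I'll lift and turn the gripper half a turn, which presents the same finger pair.

Call:
drive_tool(plan=[{"grip":40,"linear":[0,0,-1],"delta_rot":[0,0,0]},{"grip":40,"linear":[0,0,-2],"delta_rot":[0,0,-1.1]},{"grip":40,"linear":[0,0,-2.5],"delta_rot":[0,0,-2.2]},{"grip":40,"linear":[0,0,-2.5],"delta_rot":[0,0,-3.3]},{"grip":40,"linear":[0,0,-2.5],"delta_rot":[0,0,-4.4]},{"grip":40,"linear":[0,0,-2.5],"delta_rot":[0,0,-5.5]},{"grip":40,"linear":[0,0,-2.5],"delta_rot":[0,0,-6.6]},{"grip":40,"linear":[0,0,-2.5],"delta_rot":[0,0,-7.7]},{"grip":40,"linear":[0,0,-2.5],"delta_rot":[0,0,-8.8]},{"grip":40,"linear":[0,0,-2.5],"delta_rot":[0,0,-9.9]}])

```text
time_s: 11.6
ee_pos: [0.451, 0.0935, 0.0985]
orientation: [-2.691, -1.551, -0.031]
ft_force: [0.8, -0.6, -0.6]
width: 0.0342
```

Call:
drive_tool(plan=[{"grip":40,"linear":[0,0,0],"delta_rot":[0,0,-1.1]},{"grip":40,"linear":[0,0,0],"delta_rot":[0,0,-2.2]},{"grip":40,"linear":[0,0,0],"delta_rot":[0,0,-3.3]},{"grip":40,"linear":[0,0,0],"delta_rot":[0,0,-4.4]},{"grip":40,"linear":[0,0,0],"delta_rot":[0,0,-5.5]},{"grip":40,"linear":[0,0,0],"delta_rot":[0,0,-6.6]},{"grip":40,"linear":[0,0,0],"delta_rot":[0,0,-7.7]},{"grip":40,"linear":[0,0,0],"delta_rot":[0,0,-8.8]},{"grip":40,"linear":[0,0,0],"delta_rot":[0,0,-9.9]},{"grip":40,"linear":[0,0,0],"delta_rot":[0,0,-11]}])

```text
time_s: 12.43
ee_pos: [0.451, 0.0935, 0.0985]
orientation: [-1.42, -2.781, -0.056]
ft_force: [-0.8, 0.6, 1.6]
width: 0.0342
```

```bash
python3 -c "
from h import *
go(((.449,.174,.08),177.15),((.449,.174,.012),177.15))
print(np.round(r.read_state()['joint_positions'],2))"
```

```text
t 12.4333 pos [0.451  0.0935 0.0985] yaw 125.9 F [-0.8  0.6  1.6] w 0.034187712403117694
[2.19 1.5  0.73] [ 0.35 -0.2  -8.54]
[2.11 1.45 2.99] [ 0.35 -0.2  -8.54]
[-0.    0.19 -0.43  0.95  0.04  0.94]
```

Call:
drive_tool(plan=[{"grip":40,"linear":[0.3,0.2,0],"delta_rot":[0.05,0,-1.1]},{"grip":40,"linear":[0.6,0.4,0],"delta_rot":[0.1,0,-2.2]},{"grip":40,"linear":[0.9,0.6,0],"delta_rot":[0.1,0,-3.3]},{"grip":40,"linear":[1.2,0.8,0],"delta_rot":[0.2,-0.1,-4.4]},{"grip":40,"linear":[1.5,1.0,0],"delta_rot":[0.2,-0.1,-5.5]},{"grip":40,"linear":[1.8,1.2,0],"delta_rot":[0.3,-0.2,-6.6]},{"grip":40,"linear":[2.0,1.4,0],"delta_rot":[0.3,-0.2,-7.7]},{"grip":40,"linear":[2.2,1.5,0.2],"delta_rot":[0.35,-0.2,-8.5]},{"grip":40,"linear":[2.2,1.5,0.5],"delta_rot":[0.35,-0.2,-8.5]},{"grip":40,"linear":[2.2,1.5,0.8],"delta_rot":[0.35,-0.2,-8.5]}])

```text
time_s: 13.27
ee_pos: [0.4489, 0.1745, 0.077]
orientation: [-0.097, -3.14, 0.0]
ft_force: [0.2, 0.5, -0.8]
width: 0.0344
```

```bash
python3 -c "
from h import *
go(((.449,.174,.012),177.15))
print(np.round(r.read_state()['joint_positions'],2))"
```

```text
t 13.2667 pos [0.4489 0.1745 0.077 ] yaw 176.5 F [ 0.2  0.5 -0.8] w 0.03440061006342324
[-0.   -0.02  2.17] [-0.   -0.   -0.11]
[ 0.2   0.24 -0.42  0.91 -0.    0.26]
```

Call:
drive_tool(plan=[{"grip":40,"linear":[0,0,0.7],"delta_rot":[0,0,-0.1]},{"grip":40,"linear":[0,0,1.4],"delta_rot":[0,0,-0.1]},{"grip":40,"linear":[0,0,1.9],"delta_rot":[0,0,-0.1]},{"grip":40,"linear":[0,0,2.15],"delta_rot":[0,0,-0.1]},{"grip":40,"linear":[-0.3,0,2.15],"delta_rot":[0,0,-0.1]},{"grip":40,"linear":[-0.6,0,2.15],"delta_rot":[0,0,-0.1]},{"grip":40,"linear":[-0.9,0,2.15],"delta_rot":[0,0,-0.1]},{"grip":40,"linear":[-1.2,0,2.15],"delta_rot":[0,0,-0.1]},{"grip":40,"linear":[-1.5,0,2.15],"delta_rot":[0,0,-0.1]},{"grip":40,"linear":[-1.8,0,2.15],"delta_rot":[0,0,-0.1]}])

```text
time_s: 14.1
ee_pos: [0.5035, 0.1709, 0.0134]
orientation: [-0.078, -3.14, 0.0]
ft_force: [-1.6, 0.0, 2.5]
width: 0.0342
```

Call:
drive_tool(plan=[{"grip":40,"linear":[-0.35,0,0],"delta_rot":[0,0,0]},{"grip":40,"linear":[-0.7,0,0],"delta_rot":[0,0,0]},{"grip":40,"linear":[-1.05,0,0],"delta_rot":[0,0,0]},{"grip":40,"linear":[-1.4,0,0],"delta_rot":[0,0,0]},{"grip":40,"linear":[-1.75,0,0],"delta_rot":[0,0,0]},{"grip":40,"linear":[-2.1,0,0],"delta_rot":[0,0,0]},{"grip":40,"linear":[-2.45,0,0],"delta_rot":[0,0,0]},{"grip":40,"linear":[-2.8,0,0],"delta_rot":[0,0,0]},{"grip":40,"linear":[-3.1,0,0],"delta_rot":[0,0,0]},{"grip":40,"linear":[-3.4,0,0],"delta_rot":[0,0,0]}])

```text
time_s: 14.93
ee_pos: [0.6052, 0.1658, 0.0127]
orientation: [-0.077, -3.14, 0.0]
ft_force: [-2.8, -0.6, 1.9]
width: 0.0343
```

```bash
python3 -c "
from h import *
y=.166;go(((.6985+.05*y-.072,y,.012),177.15))
c=r.capture('wrist');save(c,'w6')"
```

```text
t 14.9333 pos [0.6052 0.1658 0.0127] yaw 177.2 F [-2.8 -0.6  1.9] w 0.03429000932356135
[-0.99  0.05  0.02] [-0.   -0.01  0.  ]
```

View pics/w6.png

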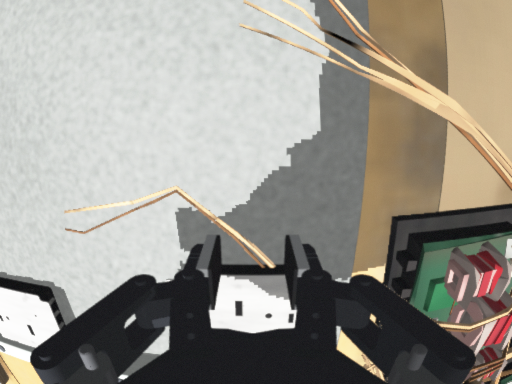

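Module is held across both fingers; about 30 mm to go.

Call:
drive_tool(plan=[{"grip":40,"linear":[-0.2,0,0],"delta_rot":[0,0,0]},{"grip":40,"linear":[-0.4,0,0],"delta_rot":[0,0,0]},{"grip":40,"linear":[-0.6,0,0],"delta_rot":[0,0,0]},{"grip":40,"linear":[-0.75,0,0],"delta_rot":[0,0,0]},{"grip":40,"linear":[-0.88,0,0],"delta_rot":[0,0,0]},{"grip":40,"linear":[-0.96,0,0],"delta_rot":[0,0,0]},{"grip":40,"linear":[-1.02,0,0],"delta_rot":[0,0,0]},{"grip":40,"linear":[-1.08,0,0],"delta_rot":[0,0,0]},{"grip":40,"linear":[-1.12,0,0],"delta_rot":[0,0,0]},{"grip":40,"linear":[-1.12,0,0],"delta_rot":[0,0,0]}])

```text
time_s: 15.82
ee_pos: [0.6345, 0.1643, 0.0125]
orientation: [-0.076, -3.134, 0.001]
ft_force: [-14.9, 0.4, 8.3]
width: 0.0343
```

Force rises to 15 N at the expected position (TCP 0.6345): seated. A little more, then back off and up.

Call:
drive_tool(plan=[{"grip":40,"linear":[-0.03,0,0],"delta_rot":[0,0,0]},{"grip":40,"linear":[-0.06,0,0],"delta_rot":[0,0,0]},{"grip":40,"linear":[-0.08,0,0],"delta_rot":[0,0,0]},{"grip":40,"linear":[0,0,0],"delta_rot":[0,0,0]},{"grip":40,"linear":[0.3,0,0],"delta_rot":[0,0,0]},{"grip":40,"linear":[1.0,0,0],"delta_rot":[0,0,0]},{"grip":40,"linear":[1.2,0,-0.8],"delta_rot":[0,0,0]},{"grip":40,"linear":[2.0,0,-2.0],"delta_rot":[0,0,0]},{"grip":40,"linear":[3.0,0,-3.0],"delta_rot":[0,0,0]},{"grip":40,"linear":[4.0,0,-4.0],"delta_rot":[0,0,0]}])

```text
time_s: 16.65
ee_pos: [0.5195, 0.17, 0.1318]
orientation: [0.078, 3.14, -0.0]
ft_force: [0.4, 0.0, 0.8]
width: 0.0345
```

Call:
drive_tool(plan=[{"grip":40,"linear":[0.7,0,-0.7],"delta_rot":[0,0,0]},{"grip":40,"linear":[1.4,0,-1.4],"delta_rot":[0,0,0]},{"grip":40,"linear":[2,0,-2],"delta_rot":[0,0,0]},{"grip":40,"linear":[2.4,0,-2.4],"delta_rot":[0,0,0]},{"grip":40,"linear":[2.8,0,-2.8],"delta_rot":[0,0,0]},{"grip":40,"linear":[3,0,-3],"delta_rot":[0,0,0]},{"grip":40,"linear":[3,0,-3],"delta_rot":[0,0,0]},{"grip":40,"linear":[3,0,-3],"delta_rot":[0,0,0]},{"grip":40,"linear":[3,0,-3],"delta_rot":[0,0,0]},{"grip":40,"linear":[3,0,-3],"delta_rot":[0,0,0]}])

```text
time_s: 17.48
ee_pos: [0.4308, 0.1744, 0.2198]
orientation: [-0.078, -3.139, 0.001]
ft_force: [-0.4, -0.2, -0.1]
width: 0.0339
```

```bash
python3 -c "
from h import *
go()
for n in ['top','scene']:
  c=r.capture(n)
  flat(c,.615,.697,-.1,.05);flat(c,.62,.705,.09,.23)
  W=cloud(c);x,y,z=W[...,0],W[...,1],W[...,2];m=(z>.025)&(z<.034)&(x>.68)&(x<.74)&(y>-.09)&(y<.24);print('fence',np.polyfit(y[m],x[m],1).round(4))
  for t in ['spool','flux_bottle','tape']: print(t,[np.round(o['bbox']).tolist() for o in r.look_for(c,t)[:1]])
  save(c,n+'9')
  if n=='top': cv2.imwrite('pics/end.png',cv2.resize(c['image'][120:300,190:350],None,fx=3.3,fy=3.3,interpolation=cv2.INTER_CUBIC)[...,::-1])"
```

```text
t 17.4833 pos [0.4308 0.1744 0.2198] yaw 177.2 F [-0.4 -0.2 -0.1] w 0.03385327192676714
flat 777 ((667.3194580078125, -24.517929077148438), (86.77143096923828, 60.1753044128418), 88.73656463623047) [[636.0, -67.0], [696.0, -69.0], [698.0, 18.0], [638.0, 20.0]]
flat 754 ((676.1148071289062, 158.6053466796875), (88.67715454101562, 57.62295150756836), 89.93109130859375) [[647.0, 114.0], [705.0, 114.0], [705.0, 203.0], [647.0, 203.0]]
fence [0.0459 0.7071]
spool [[265.0, 129.0, 26.0, 30.0]]
flux_bottle [[311.0, 128.0, 17.0, 17.0]]
tape []
flat 518 ((668.0355834960938, -23.147769927978516), (91.78102111816406, 58.39268493652344), 88.24637603759766) [[637.0, -68.0], [696.0, -70.0], [699.0, 22.0], [640.0, 24.0]]
flat 654 ((675.07958984375, 160.41433715820312), (90.69613647460938, 59.00419616699219), 89.49543762207031) [[645.0, 115.0], [704.0, 115.0], [705.0, 206.0], [646.0, 206.0]]
fence [0.0422 0.7066]
spool [[220.0, 153.0, 27.0, 36.0]]
flux_bottle [[255.0, 127.0, 12.0, 34.0]]
tape [[194.0, 186.0, 24.0, 23.0]]
```

View pics/end.png

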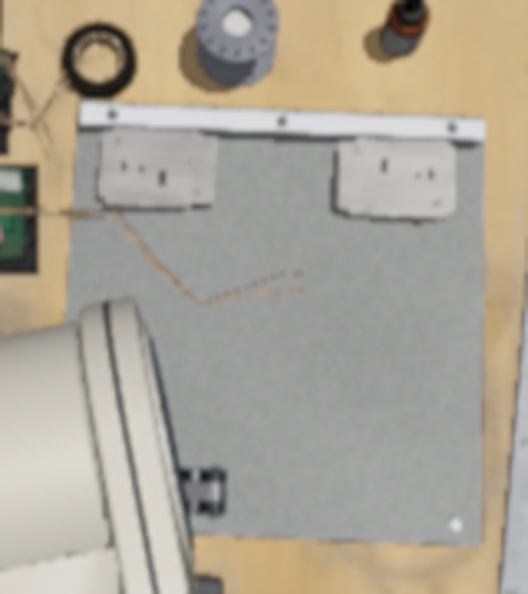

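Both lie flat against the fence with no visible gap, but my bounds clipped the left one's angle. I'll check it by the near edges, against the fence's own line.

```bash
python3 -c "
from h import *
for n in ['top','scene']:
  W=cloud(r.capture(n));x,y,z=W[...,0],W[...,1],W[...,2]
  for nm,a,b in [('R',-.06,.01),('L',.122,.197)]:
    ys=np.arange(a,b,.005);e=[]
    for q in ys:
      k=(y>=q)&(y<q+.005)&(z>.0185)&(z<.026)&(x>.61)&(x<.70);e.append(np.percentile(x[k],3))
    p=np.polyfit(ys+.0025,e,1);ym=(a+b)/2
    k=(y>a)&(y<b)&(x>.65)&(x<.69)&(z>.01);k2=np.c_[x[k],y[k],np.ones(k.sum())]
    f=np.linalg.lstsq(k2,z[k],rcond=None)[0]
    print(n,nm,'edge slope',p[0].round(3),'edge x',np.polyval(p,ym).round(4),'expected',round(.6985+.05*ym-.061,4),'tilt',f[:2].round(3),'z',np.median(z[k]).round(4))
"
```

```text
top R edge slope 0.04 edge x 0.6398 expected 0.6362 tilt [-0.005 -0.006] z 0.0212
top L edge slope 0.008 edge x 0.6495 expected 0.6455 tilt [0.015 0.005] z 0.0211
scene R edge slope -0.034 edge x 0.6414 expected 0.6362 tilt [-0.001 -0.007] z 0.0218
scene L edge slope 0.019 edge x 0.649 expected 0.6455 tilt [ 0.053 -0.006] z 0.0219
```

```bash
python3 -c "
from h import *
c=r.capture('top');g=cv2.GaussianBlur(c['image'],(0,0),.8).mean(-1);K=c['camera_matrix'];V=c['view']
def w(u,v,z):
  d=np.array([(u-K[0,2])/K[0,0],(v-K[1,2])/K[1,1],1])@V[:3,:3];o=-V[:3,3]@V[:3,:3];t=(z-o[2])/d[2];return o+t*d
def px(p): q=V[:3,:3]@np.array(p)+V[:3,3];q=K@q;return q[:2]/q[2]
def edge(ya,yb,f,z,h,s):
  P=[]
  ua,ub=px((f(yb),yb,z))[0],px((f(ya),ya,z))[0]
  for u in range(int(ua)+1,int(ub)):
    yy=yb+(ya-yb)*(u-ua)/(ub-ua);v0=int(round(px((f(yy),yy,z))[1]));G=s*np.diff(g[v0-h:v0+h+1,u]);i=int(G.argmax())
    o=0 
    if 0<i<len(G)-1:
      a,b,d=G[i-1:i+2];o=.5*(a-d)/(a-2*b+d+1e-9)
    P.append(w(u,v0-h+i+.5+o,z)[:2])
  P=np.array(P);p=np.polyfit(P[:,1],P[:,0],1)
  for _ in range(3):
    e=P[:,0]-np.polyval(p,P[:,1]);k=abs(e)<.0025;p=np.polyfit(P[k,1],P[k,0],1)
  return p.round(4),k.sum(),len(P),np.polyval(p,(ya+yb)/2).round(4)
F=lambda y:.714+.049*y
print('fence far top edge',edge(-.07,.21,F,.029,4,1))
print('fence near top edge',edge(-.07,.21,lambda y:.698+.049*y,.029,3,-1))
print('R near',edge(-.058,.01,lambda y:.637+.049*y,.022,4,-1))
print('L near',edge(.124,.195,lambda y:.637+.049*y,.022,4,-1))
"
```

```text
fence far top edge (array([0.0453, 0.7139]), np.int64(94), 109, np.float64(0.7171))
fence near top edge (array([0.0448, 0.6989]), np.int64(111), 111, np.float64(0.702))
R near (array([0.0537, 0.6383]), np.int64(26), 26, np.float64(0.637))
L near (array([-0.0018,  0.6468]), np.int64(28), 28, np.float64(0.6465))
```

Right module: parallel within 0.01 rad. Left: 0.047 rad off, too near the 0.06 limit, with its +y end gapping. I'll nudge that end with the shut fingertips.

```bash
python3 -c "
from h import *
go(((.600,.186,.10),177.15),((.600,.186,.012),177.15),((.636,.184,.012),177.15))"
```

```text
t 18.0333 pos [0.4305 0.1745 0.2207] yaw 177.2 F [-0.5  0.2 -0.1] w 0.03410651422488331
[-5.63  0.66  4.02] [-0.   -0.01  0.  ]
[-5.63  0.66  6.95] [-0.   -0.01  0.  ]
[-6.83  0.65  6.95] [-0.   -0.01  0.  ]
```

Call:
drive_tool(plan=[{"grip":0,"linear":[-1.0,0.1,0.7],"delta_rot":[0,0,0]},{"grip":0,"linear":[-2.0,0.2,1.4],"delta_rot":[0,0,0]},{"grip":0,"linear":[-3.0,0.3,2.1],"delta_rot":[0,0,0]},{"grip":0,"linear":[-4.0,0.4,2.8],"delta_rot":[0,0,0]},{"grip":0,"linear":[-5.0,0.6,3.5],"delta_rot":[0,0,0]},{"grip":0,"linear":[-5.6,0.65,4.2],"delta_rot":[0,0,0]},{"grip":0,"linear":[-5.6,0.65,5.2],"delta_rot":[0,0,0]},{"grip":0,"linear":[-5.6,0.65,6.2],"delta_rot":[0,0,0]},{"grip":0,"linear":[-5.6,0.65,6.8],"delta_rot":[0,0,0]},{"grip":0,"linear":[-5.6,0.65,6.95],"delta_rot":[0,0,0]}])

```text
time_s: 18.87
ee_pos: [0.5971, 0.1853, 0.0084]
orientation: [-0.077, -3.134, 0.002]
ft_force: [0.5, -0.2, -0.1]
width: 0.0
```

Call:
drive_tool(plan=[{"grip":0,"linear":[-0.3,0,0],"delta_rot":[0,0,0]},{"grip":0,"linear":[-0.6,0,0],"delta_rot":[0,0,0]},{"grip":0,"linear":[-0.8,0,0],"delta_rot":[0,0,0]},{"grip":0,"linear":[-0.9,0,0],"delta_rot":[0,0,0]},{"grip":0,"linear":[-1.0,0,0],"delta_rot":[0,0,0]},{"grip":0,"linear":[-1.08,0,0],"delta_rot":[0,0,0]},{"grip":0,"linear":[-1.15,0,0],"delta_rot":[0,0,0]},{"grip":0,"linear":[-1.2,0,0],"delta_rot":[0,0,0]},{"grip":0,"linear":[-1.25,0,0],"delta_rot":[0,0,0]},{"grip":0,"linear":[-1.25,0,0],"delta_rot":[0,0,0]}])

```text
time_s: 19.7
ee_pos: [0.6352, 0.1839, 0.0121]
orientation: [-0.077, -3.137, 0.0]
ft_force: [-6.7, -0.8, 3.5]
width: 0.0001
```

Call:
drive_tool(plan=[{"grip":0,"linear":[-0.05,0,0],"delta_rot":[0,0,0]},{"grip":0,"linear":[-0.1,0,0],"delta_rot":[0,0,0]},{"grip":0,"linear":[-0.14,0,0],"delta_rot":[0,0,0]},{"grip":0,"linear":[-0.17,0,0],"delta_rot":[0,0,0]},{"grip":0,"linear":[-0.2,0,0],"delta_rot":[0,0,0]},{"grip":0,"linear":[-0.2,0,0],"delta_rot":[0,0,0]},{"grip":0,"linear":[-0.2,0,0],"delta_rot":[0,0,0]},{"grip":0,"linear":[-0.2,0,0],"delta_rot":[0,0,0]},{"grip":0,"linear":[-0.2,0,0],"delta_rot":[0,0,0]},{"grip":0,"linear":[-0.2,0,0],"delta_rot":[0,0,0]}])

```text
time_s: 20.53
ee_pos: [0.6358, 0.184, 0.012]
orientation: [-0.075, -3.128, 0.001]
ft_force: [-27.9, 0.5, 18.1]
width: 0.0007
```

Stiff (28 N) at TCP 0.6358, where a flush module would put it (0.6351). Back off and recheck.

Call:
drive_tool(plan=[{"grip":0,"linear":[0,0,0],"delta_rot":[0,0,0]},{"grip":0,"linear":[0.4,0,0],"delta_rot":[0,0,0]},{"grip":0,"linear":[1.0,0,0],"delta_rot":[0,0,0]},{"grip":0,"linear":[1.2,0,-0.8],"delta_rot":[0,0,0]},{"grip":0,"linear":[2.0,0,-2.0],"delta_rot":[0,0,0]},{"grip":0,"linear":[3.0,0,-3.0],"delta_rot":[0,0,0]},{"grip":0,"linear":[4.0,0,-4.0],"delta_rot":[0,0,0]},{"grip":0,"linear":[4.8,0,-4.8],"delta_rot":[0,0,0]},{"grip":0,"linear":[5.5,0,-5.5],"delta_rot":[0,0,0]},{"grip":0,"linear":[5.5,0,-5.5],"delta_rot":[0,0,0]}])

```text
time_s: 21.37
ee_pos: [0.4758, 0.1924, 0.1821]
orientation: [0.075, 3.136, 0.002]
ft_force: [0.7, 0.0, 0.7]
width: -0.0001
```

```bash
python3 -c "
from h import *
c=r.capture('top');g=cv2.GaussianBlur(c['image'],(0,0),.8).mean(-1);K=c['camera_matrix'];V=c['view']
def w(u,v,z):
  d=np.array([(u-K[0,2])/K[0,0],(v-K[1,2])/K[1,1],1])@V[:3,:3];o=-V[:3,3]@V[:3,:3];t=(z-o[2])/d[2];return o+t*d
def px(p): q=V[:3,:3]@np.array(p)+V[:3,3];q=K@q;return q[:2]/q[2]
def edge(ya,yb,f,z,h,s):
  P=[];ua,ub=px((f(yb),yb,z))[0],px((f(ya),ya,z))[0]
  for u in range(int(ua)+1,int(ub)):
    yy=yb+(ya-yb)*(u-ua)/(ub-ua);v0=int(round(px((f(yy),yy,z))[1]));G=s*np.diff(g[v0-h:v0+h+1,u]);i=int(G.argmax());o=0
    if 0<i<len(G)-1: a,b,d=G[i-1:i+2];o=.5*(a-d)/(a-2*b+d+1e-9)
    P.append(w(u,v0-h+i+.5+o,z)[:2])
  P=np.array(P);p=np.polyfit(P[:,1],P[:,0],1)
  return p.round(4),np.polyval(p,(ya+yb)/2).round(4),(P[:,0]*1000).round(1)
for nm,ya,yb in [('R',-.058,.01),('L',.124,.195)]:
  print(nm,'near',edge(ya,yb,lambda y:.637+.049*y,.022,4,-1))
im=np.vstack([cv2.resize(c['image'][150:195,a:a+80],None,fx=8,fy=6,interpolation=cv2.INTER_NEAREST) for a in (205,280)])
cv2.imwrite('pics/end2.png',im[...,::-1])"
```

```text
R near (array([0.0543, 0.6383]), np.float64(0.637), array([639.1, 639.1, 639. , 639.2, 638.8, 638.1, 637.7, 637.6, 637.5,
       637.4, 637.1, 636.7, 636.5, 636.6, 636.7, 636.8, 636.7, 636.4,
       636.1, 635.9, 636. , 636.2, 636.3, 636.1, 636. , 636. ]))
L near (array([-0.0025,  0.6469]), np.float64(0.6465), array([647.3, 647.2, 647. , 646.9, 646.7, 646.7, 646.6, 646.6, 646.5,
       646.1, 645.8, 645.7, 645.8, 645.9, 646. , 646.1, 646. , 646. ,
       646. , 646. , 646. , 646.1, 646.3, 646.8, 647.4, 647.6, 647.7,
       647.7]))
```

View pics/end2.png

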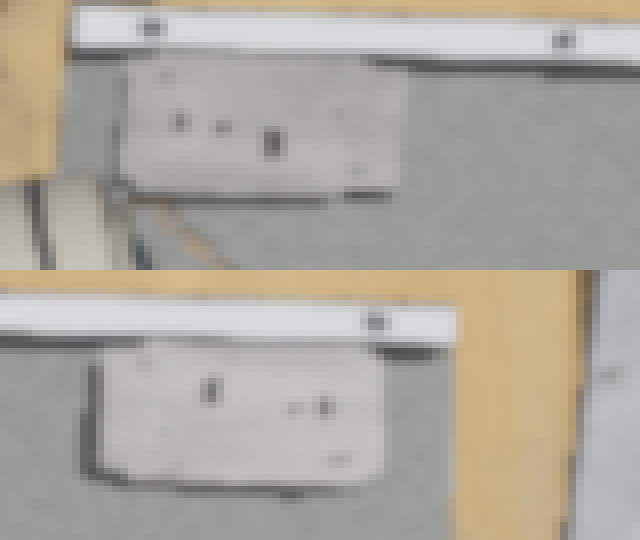

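The left module's near edge is straight at slope ≈0.05 (same as the fence) over its first third. The corner notch at its −y end skewed my fit. The 28 N push at the +y end moved nothing, so it is flush. Handing in.

```bash
python3 -c "
from h import *
go();print(r.job_done())"
```

```text
t 21.4167 pos [0.4773 0.1922 0.1801] yaw 177.2 F [ 1.3  0.5 -0.4] w -0.00032874328505284444
the job is handed in; nothing more can be done
None
```

I tipped both modules onto their bases with the fingertips and pushed each flush against the fence. I handed the job in at about 21.4 s of the 58 s allowed. The hand-in gives no verdict.

**Right module:** it lies cover up about 61 mm deep from the fence's near face, which is its own width. It is parallel to the fence within about 0.01 rad.

**Left module:** it lies cover up against the fence, but my checks on its angle disagreed:
- **Edge fit:** a straight line through its near edge came out 0.047 rad off, close to the 0.06 limit.
- **Force check:** a corrective push at its +y end met 28 N, and the fit read the same afterwards. The fingertip stopped within 1 mm of where a flush module would put it.
- **My reading:** I put the fit error down to the notch at the cover's −y corner. The part of the edge before it runs parallel to the fence.

**Slip on the way:** joint 6 hit its limit, which left the tool 8 cm short of its target without contact. I turned the gripper half a turn to continue.

**Bystanders:** spool and flux bottle read as at the start in both views. The network found the tape only in the scene view, 2 pixels from before, and the picture shows it in place. The gripper was clear of everything at hand-in.

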